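# Seat the keyed lid of the filter holder

### The job

The lid of the larger filter holder is riding up on the rim because its key is not over the notch. Turn the lid by its finger bar, on the rim and without lifting it off the holder, until the key drops into the notch above the hose barb, and leave the lid seated flat and fully home on the rim. The smaller holder is already closed.

Things in the scene. Friction and masses are not known exactly. Their poses are not given: they have to be found in the camera images.
- holder: Larger of two round grey plastic filter holders, fixed to the worktop: a cup, foot 112 mm across, rim 104 mm outside and 80 mm inside, rim 50 mm above the worktop, cup 20 mm deep. One notch in the rim, in the holder's -x direction; a steel hose barb sticks out below it to 78 mm from the axis, 19 mm above the worktop. Origin: centre of the underside; z up.
- notch (a point): Middle of the notch in the larger holder's rim, level with the rim, 46 mm from the holder's axis in its -x direction; axes as the holder's. The notch passes through the whole wall, about 32 mm wide and 9 mm deep.
- lid: Loose round steel lid, 0.18 kg: flange 94 mm across, 6 mm thick; below it a plug 74 mm across, 12 mm deep, centres it in the cup (3 mm play). One key in the lid's -x direction, 11 mm wide, to 60 mm from the axis, 8 mm below the flange. Origin: on the axis at the flange's underside; seated: level, 50 mm above the worktop. It drops home when let go or pressed with the key within 10 degrees of the notch.
- bar (a point): Centre of the finger bar on the lid, 21 mm above the lid's origin; axes as the lid's. The bar is 56 mm long along x (the line of the key), 12 mm thick along y, 30 mm tall. At the start the key rests on the rim 25 to 65 degrees counterclockwise of the notch seen from above, so the lid tilts 5 degrees, key side up, its origin 4 mm above the rim.
- small_holder: The smaller filter holder of the same make, fixed, already closed, not to be opened: foot 81 mm across, rim 40 mm and top of its finger bar 76 mm above the worktop. Origin: centre of the underside; notch and hose barb (to 66 mm from the axis) in its -x direction. The two holders may have swapped places.
Things that resemble listed ones, but are neither listed nor needed, are in the scene too. Leave any orange or yellow look-alike of the lid alone.

How it is judged:
By the outcome, as a careful person would: the job done as asked, in the order asked, and still so for the second after the job is handed in, with the robot touching nothing.
It also fails if it takes over 38 s, if anything falls off the work surface, if the arm or the gripper's body presses on something with over 40 N, if the wrist force passes 120 N, or if a joint passes its speed limit or range.

### The arm

A 7-joint arm with a two-finger parallel gripper is mounted at the origin on a cart in front of the work surface, level with it; the furniture and walls round the work are solid. World frame = base frame: x ahead of the robot, y to its left, z up, the work surface at z = 0. Lengths are in mm, angles in rad, forces in N, time in s.
With the tool pointing down it reaches from about 400 to 875 mm from the base axis. Payload 4.4 kg.
Tool frame: the origin (TCP) lies where the fingers leave the gripper's body, on its centre line; the fingertips stand 73 mm ahead of it and the grasp point (between the pads) lies 54 mm ahead of it; z points along the fingers, y is the line along which they close (so a half turn about z gives the same grasp; the last joint's range is limited). The gripper opens to 85 mm and grips with 20 to 120 N. Pads are 22 mm wide; open, the fingers measure 114 mm over their backs; the gripper's body (76 mm by 85 mm) begins 54 mm behind the grasp point. The pads swing forward as they close: fully open they stand 13 mm farther back than shut.
Start: joints at [1.221, 0.628, 0.038, 1.517, -0.027, 0.996, -0.02], TCP at [182.029, -624.005, 303.913] pointing down, gripper open.
Joint ranges: [-3.06, 3.06], [-0.37, 2.12], [-1.25, 1.32], [0.18, 2.47], [-1.1, 4.24], [0.23, 1.98], [-2.94, 2.94]. Speed limits (rad/s): [2.57, 2.57, 3.14, 3.14, 3.14, 3.14, 3.14].

### API

Orientations are given as [roll, pitch, yaw] about the fixed x, y, z axes, in that order (R = Rz(yaw) Ry(pitch) Rx(roll)).
In Python, from cell import ctrl gives the robot as it stands.
- The arm moves only by the tool send_rows, never from a script. Its argument "rows" is a list that holds one entry, the list of rows, each a list of 6 numbers: the shift along the tool's x, y, z in cm, then the turn, a rotation vector about the tool's x, y, z in rad. In form: [[[tx, ty, tz, wx, wy, wz], ...]]. A call has 1 to 10 rows; each row is the pose to reach, as a shift and turn from the pose commanded when the call began, along the tool's axes at that moment; what a row does not reach only later rows make up. A row lasts 1/10 s, in which the tool goes at most 50 mm and 8.59 degrees, less where a joint would pass 70% of its speed; a pose out of reach is approached as far as the arm can. A call with a gripper value outside its range is refused whole. "grip" is the closure in counts, from 0 (fully open) to 255 (shut), set as the call begins (left out, the last holds). The fingers move at their own pace and stop on an object; the grip force is fixed at half the most. Time passes only in rows, so rows that repeat a pose let the fingers close. It gives the time, the measured TCP pose, the force, the opening and the grip force at its end, in the units of the state.
- ctrl.read_state(): the state, without advancing time (a new reading comes with each control period).
- ctrl.get_image(name): name is "side" or "top"; returns a dict with "pixels" (384x512x3 uint8, red, green, blue), "fx", "fy", "cx", "cy" (pixels), "extrinsics" (4x4, takes a point from camera to world coordinates). Camera axes: x right, y up, looking along -z (the intrinsics and any distortion apply to the point x, -y, -z); pixel columns grow to the right and rows downward; lengths in mm; the calibration is good to about 2 mm. A picture is of the moment at which its call begins. There is no depth.
- ctrl.finish_job(): hands the job in; it is judged then, once.
The state is a dict: "clock": time; "qpos": joint angles; "qd": joint speeds; "tau": joint torques, N m; "eef_pos": TCP position; "tool_rot": TCP orientation; "force": force on the tool from outside, world axes, zero at the start; "torque": the same for the moment, N m; "width": finger opening in mm; "gripper_force": force on a finger pad.
Only numpy, scipy, OpenCV 4.12 (cv2) and the standard library are available. Lean on these libraries where they do the work, as an engineer would, in place of code of your own. Each camera call takes 0.05 s, during which the arm holds its last target. There are 200 camera calls.

## Working session

There is one attempt and no reset: what is moved stays moved. The work goes in short steps, Python scripts to look and compute and a tool call to move; the robot and the scene stay as the last step left them, time stands still between calls to the robot, and variables do not carry over. Pictures are saved under pics/ and viewed, at most 10 in all, crops included, and the job is handed in when it is done.

Besides the shell and the picture viewer there is one more tool, called after "Emit:" in YAML: its name, and indented under it one key for each argument. send_rows: Moves the arm, as the interface text tells. Its arguments: {"type":"object","properties":{"rows":{"type":"array","items":{"type":"array","items":{"type":"array","items":{"type":"number"}}}},"grip":{"type":"number"}},"required":["rows"]}

```bash
mkdir -p pics
python3 - <<'E'
from cell import ctrl
import cv2,numpy as np
for n in("top","side"):
    d=ctrl.get_image(n); cv2.imwrite(f"pics/{n}0.png",d["pixels"][:,:,::-1]); print({k:v for k,v in d.items() if k!="pixels"})
s=ctrl.read_state();print(s)
E
```

```text
{'fx': 357.2504501666433, 'fy': 357.2504501666433, 'cx': 255.15953374212575, 'cy': 195.31202920371706, 'extrinsics': array([[-2.00708016e-02,  9.81805427e-01, -1.88826024e-01,
         3.86740681e+02],
       [-9.99609275e-01, -2.33807730e-02, -1.53178589e-02,
         5.50116721e+01],
       [-1.94540554e-02,  1.88444803e-01,  9.81891082e-01,
         9.03277949e+02],
       [ 0.00000000e+00,  0.00000000e+00,  0.00000000e+00,
         1.00000000e+00]])}
{'fx': 433.6712979621744, 'fy': 433.6712979621744, 'cx': 258.5548056335596, 'cy': 194.13752393547185, 'extrinsics': array([[-8.42545336e-01,  3.06492480e-01, -4.42921794e-01,
         1.55498072e+02],
       [-5.38546415e-01, -4.93445790e-01,  6.82992688e-01,
         6.55340200e+02],
       [-9.22577184e-03,  8.13986248e-01,  5.80810876e-01,
         5.67605635e+02],
       [ 0.00000000e+00,  0.00000000e+00,  0.00000000e+00,
         1.00000000e+00]])}
{'clock': 0.1, 'qpos': array([ 1.2211803 ,  0.62925878,  0.03845966,  1.51828075, -0.02697624,
        0.99628239, -0.01996064]), 'qd': array([-0.0014203 , -0.00420067, -0.00041997, -0.00296388, -0.00049858,
        0.0001085 ,  0.00063204]), 'tau': array([ 2.14177882e-03, -5.64532685e+01,  1.23003881e+00, -1.93975192e+01,
        1.12034639e-02,  5.40197681e-03, -7.18374821e-06]), 'eef_pos': array([ 181.90843924, -623.57108817,  303.07380156]), 'tool_rot': array([-3.13988237e+00,  4.63124501e-05,  2.83856017e-01]), 'force': array([ 0.66472236,  0.23040143, -0.91771022]), 'torque': array([ 0.00697478,  0.0095767 , -0.01725151]), 'gripper_force': 0.0, 'width': 85.35640102701721}
```

View pics/top0.png

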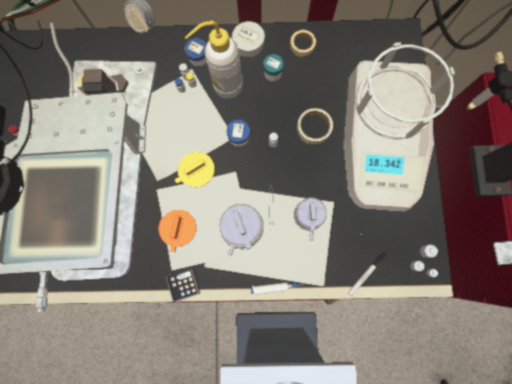

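View pics/side0.png

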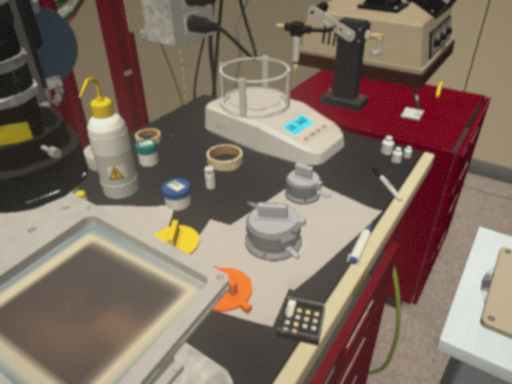

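The top view shows the larger holder near (241,226) with a bar running up-left to down-right, and the small one at (311,213). Next I'll zoom in on both views.

```bash
cat > h.py <<'E'
from cell import ctrl
import cv2,numpy as np
def ray(d,u,v,z):
    c=np.array([(u-d["cx"])/d["fx"],-(v-d["cy"])/d["fy"],-1]); E=d["extrinsics"]; r=E[:3,:3]@c; o=E[:3,3]
    return o+r*(z-o[2])/r[2]
def proj(d,p):
    E=d["extrinsics"]; c=E[:3,:3].T@(np.array(p)-E[:3,3]); return d["cx"]+d["fx"]*c[0]/-c[2], d["cy"]-d["fy"]*c[1]/-c[2]
E
python3 - <<'E'
import cv2,numpy as np
a=cv2.imread("pics/top0.png")[190:265,200:275]; b=cv2.imread("pics/side0.png")[190:265,235:310]
o=np.hstack([cv2.resize(x,(400,400),interpolation=cv2.INTER_CUBIC) for x in(a,b)]);cv2.imwrite("pics/c0.png",o)
E
```

```text
(no output)
```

View pics/c0.png

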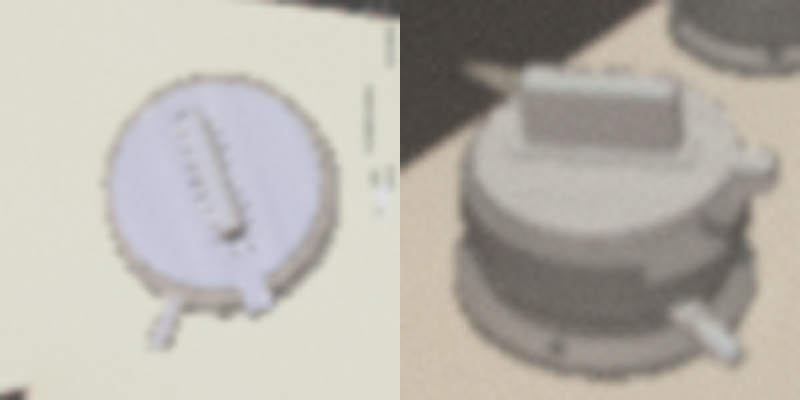

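The crop shows the lid flange centred near (240.3,224.7), the key tip near (249.1,247.8), the barb tip near (229.4,254.7), and the bar top from about (237.3,211) to (244.2,233.5). Now I'll turn these into positions.

Run:
```python
from h import *
d=ctrl.get_image("top"); s=ctrl.get_image("side")
im=d["pixels"].astype(int)
m=((im[:,:,2]-im[:,:,0]>12)).astype(np.uint8); m[:190]=0;m[265:]=0;m[:,:200]=0;m[:,275:]=0
cs,_=cv2.findContours(m,cv2.RETR_EXTERNAL,cv2.CHAIN_APPROX_NONE);c=max(cs,key=cv2.contourArea)
h=cv2.morphologyEx(cv2.drawContours(m*0,[c],-1,1,-1),cv2.MORPH_OPEN,cv2.getStructuringElement(2,(15,15)))
cs,_=cv2.findContours(h,cv2.RETR_EXTERNAL,cv2.CHAIN_APPROX_NONE);c=max(cs,key=cv2.contourArea)
P=np.array([ray(d,*p[0],58)[:2] for p in c]);e=cv2.fitEllipse(P.astype(np.float32));print("flange world",e)
C=np.array(e[0])
for n,(u,v),z in(("key",(249.1,247.8),56),("barb",(229.4,254.7),21),("bar far",(237.3,211),88),("bar near",(244.2,233.5),92)):
    p=ray(d,u,v,z);w=p[:2]-C;print(n,p,np.hypot(*w),np.degrees(np.arctan2(w[1],w[0])))
f=lambda u,v:(235+u*75/400,190+v*75/400)
for n,(u,v),z in(("key",(370,165),60),("barb",(735,350),19),("bar l",(525,70),90),("bar r",(683,85),90)):
    if n=="key":u,v=770,165
    if n!="barb" or 1:
        uu,vv=f(u-400,v); p=ray(s,uu,vv,z);w=p[:2]-C;print("side",n,p,np.hypot(*w),np.degrees(np.arctan2(w[1],w[0])))
```

```text
flange world ((480.1575622558594, 105.50132751464844), (84.76700592041016, 87.34130859375), 6.026785373687744)
key [424.44963459  84.98902069  56.        ] 59.36436587487031 -159.7857063147883
barb [410.33773143 134.60683597  21.        ] 75.64350202825689 157.3704078673239
bar far [507.66111771 109.66884024  88.        ] 27.817507522943586 8.616274107242697
bar near [455.18917796  94.28805354  92.        ] 27.370745830297004 -155.81520396808813
side key [424.49213142  85.64875001  60.        ] 59.099619491453936 -160.37167918360112
side barb [409.86345698 134.49661499  19.        ] 76.03938408610011 157.58457064829437
side bar l [504.5443619  117.84727008  90.        ] 27.33383059015585 26.851047532166113
side bar r [454.01142025  96.53105895  90.        ] 27.642113885342845 -161.06383233090835
```

The two views agree: the axis is near (481,105), the key points at about 200° and the notch at 157.5°. The lid therefore turns about 42° clockwise, which is within the stated range. Moving over now, by way of a point clear of the base.

Emit:
send_rows:
  rows:
    - [[3.5, -2.4, 0, 0, 0, 0], [7, -4.7, 0, 0, 0, 0], [10.5, -7.1, 0, 0, 0, 0], [14, -9.4, 0, 0, 0, 0], [17.5, -11.8, 0, 0, 0, 0], [21, -14.2, 0, 0, 0, 0], [24.5, -16.5, 0, 0, 0, 0], [28, -18.9, 0, 0, 0, 0], [31.5, -21.2, 0, 0, 0, 0], [34.8, -23.6, 0, 0, 0, 0]]
  grip: 130

```text
clock: 1.2
eef_pos: [451.1, -298.5, 303.9]
tool_rot: [3.141, -0.0, 0.284]
force: [0.6, 0.3, -0.9]
width: 41.8
gripper_force: 0.0
```

Emit:
send_rows:
  rows:
    - [[1.4, -3.8, 0, 0, 0, 0], [2.9, -7.6, 0, 0, 0, 0], [4.3, -11.4, 0, 0, 0, 0], [5.7, -15.2, 0, 0, 0, 0], [7.2, -19, 0, 0, 0, 0], [8.6, -22.8, 0, 0, 0, 0], [10, -26.6, 0, 0, 0, 0], [11.4, -30.4, 0, 0, 0, 0], [12.9, -34.2, 0, 0, 0, 0], [14.3, -38, 0, 0, 0, 0]]

```text
clock: 2.2
eef_pos: [480.9, 106.5, 304.0]
tool_rot: [3.141, -0.0, 0.284]
force: [0.3, 0.7, -0.3]
width: 42.2
gripper_force: 0.0
```

Emit:
send_rows:
  rows:
    - [[0, 0, 0, 0, 0, -0.06], [0, 0, 0, 0, 0, -0.06], [0, 0, 0, 0, 0, -0.06], [0, 0, 0, 0, 0, -0.06]]

```text
clock: 2.6
eef_pos: [480.9, 103.5, 303.9]
tool_rot: [3.141, 0.0, 0.341]
force: [-0.8, -0.2, 0.2]
width: 42.0
gripper_force: 0.0
```

Emit:
send_rows:
  rows:
    - [[0.1, -0.15, 3, 0, 0, 0], [0.1, -0.15, 6, 0, 0, 0], [0.1, -0.15, 9, 0, 0, 0], [0.1, -0.15, 11, 0, 0, 0], [0.1, -0.15, 12, 0, 0, 0], [0.1, -0.15, 12, 0, 0, 0]]

```text
clock: 3.2
eef_pos: [480.9, 105.7, 183.0]
tool_rot: [3.141, 0.002, 0.342]
force: [-0.2, 0.0, 0.0]
width: 41.9
gripper_force: 0.0
```

Run:
```python
from h import *
ims=[]
for n,p in(("top",(480,105,90)),("side",(480,105,100))):
    d=ctrl.get_image(n);u,v=map(int,proj(d,p));x=d["pixels"][v-50:v+50,u-50:u+50,::-1];ims.append(cv2.resize(x,(400,400),interpolation=cv2.INTER_CUBIC))
cv2.imwrite("pics/c1.png",np.hstack(ims))
```

```text
(no output)
```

View pics/c1.png

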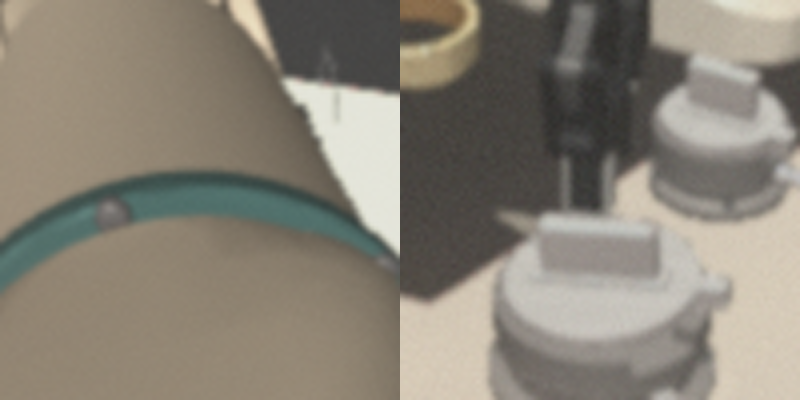

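The top view is blocked by the arm. The side view shows a finger ending at about (587,210) in the crop, just above the bar. I'll check that against the predicted fingertip pixels.

Run:
```python
from h import *
d=ctrl.get_image("side");s=ctrl.read_state();print(s["eef_pos"],s["tool_rot"])
u0,v0=map(int,proj(d,(480,105,100)))
y=s["tool_rot"][2];t=np.array([np.sin(y),-np.cos(y),0]);c=s["eef_pos"]-[0,0,66]
f=lambda p:np.round((np.array(proj(d,p))-[u0-50,v0-50])*4+[400,0])
for k in(-26,26,0):print(k,f(c+t*k))
print("bar",f((480,105,90)))
```

```text
[482.11308087 106.44192969 184.86720219] [ 3.14131740e+00 -1.93719438e-03  3.43037663e-01]
-26 [585. 201.]
26 [608. 136.]
0 [597. 168.]
bar [602. 219.]
```

The prediction matches what I see. I'll descend around the bar and then close.

Emit:
send_rows:
  rows:
    - [[0, 0, 1.2, 0, 0, 0], [0, 0, 2.4, 0, 0, 0], [0, 0, 3.4, 0, 0, 0], [0, 0, 4.0, 0, 0, 0], [0, 0, 4.3, 0, 0, 0], [0, 0, 4.3, 0, 0, 0]]

```text
clock: 3.95
eef_pos: [481.1, 106.5, 140.3]
tool_rot: [-3.142, 0.001, 0.344]
force: [0.4, -0.7, 0.8]
width: 41.9
gripper_force: 0.0
```

Emit:
send_rows:
  rows:
    - [[0, 0, 0, 0, 0, 0], [0, 0, 0, 0, 0, 0], [0, 0, 0, 0, 0, 0], [0, 0, 0, 0, 0, 0], [0, 0, 0, 0, 0, 0], [0, 0, 0, 0, 0, 0]]
  grip: 255

```text
clock: 4.55
eef_pos: [481.7, 106.6, 141.3]
tool_rot: [3.141, -0.001, 0.344]
force: [-0.5, -0.4, 5.6]
width: 10.3
gripper_force: 60.8
```

Emit:
send_rows:
  rows:
    - [[0, 0, 0, 0, 0, 0.05], [0, 0, 0, 0, 0, 0.11], [0, 0, 0, 0, 0, 0.17], [0, 0, 0, 0, 0, 0.23], [0, 0, 0, 0, 0, 0.29], [0, 0, 0, 0, 0, 0.34], [0, 0, 0, 0, 0, 0.38], [0, 0, 0, 0, 0, 0.4], [0, 0, 0, 0, 0, 0.4]]

```text
clock: 5.45
eef_pos: [481.9, 106.8, 141.3]
tool_rot: [-3.141, -0.001, -0.057]
force: [0.4, -0.8, 5.3]
width: 10.9
gripper_force: 61.0
```

Emit:
send_rows:
  rows:
    - [[0, 0, 0, 0, 0, 0.05], [0, 0, 0, 0, 0, 0.11], [0, 0, 0, 0, 0, 0.17], [0, 0, 0, 0, 0, 0.23], [0, 0, 0, 0, 0, 0.28], [0, 0, 0, 0, 0, 0.32], [0, 0, 0, 0, 0, 0.335], [0, 0, 0, 0, 0, 0.335], [0, 0, 0, 0, 0, 0.335]]

```text
clock: 6.35
eef_pos: [481.8, 106.9, 141.1]
tool_rot: [-3.141, -0.001, -0.39]
force: [1.7, 2.3, 4.1]
width: 10.9
gripper_force: 60.7
```

Run:
```python
from h import *
d=ctrl.get_image("side");u,v=map(int,proj(d,(470,105,50)));x=d["pixels"][v-45:v+45,u-60:u+60,::-1];cv2.imwrite("pics/c2.png",cv2.resize(x,(720,540),interpolation=cv2.INTER_CUBIC))
s=ctrl.read_state();print(s["force"],s["torque"],s["tool_rot"],s["qpos"])
```

```text
[1.11159063 2.38610144 4.03919295] [ 0.44775321 -0.47602205  0.0903503 ] [-3.14078855e+00 -7.45538280e-04 -3.90487122e-01] [-0.37084514  0.6814065   0.1421263   2.08570475 -0.2384006   0.38830064
 -2.0002944 ]
```

View pics/c2.png

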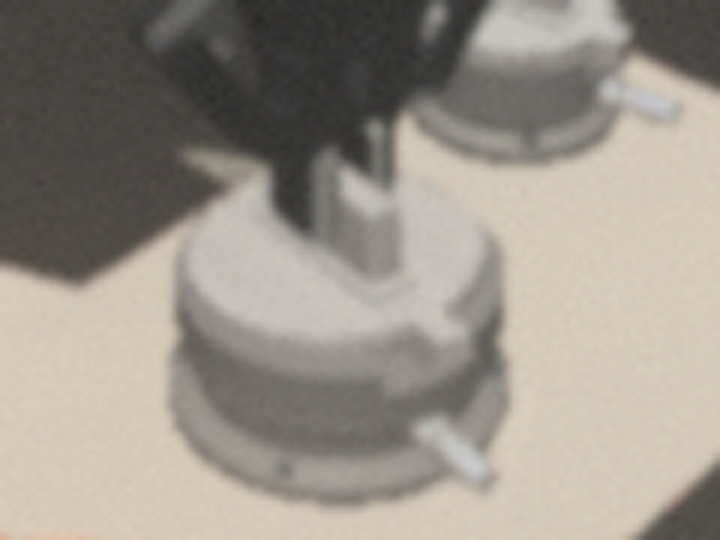

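The key, at about (445,335), is now over the notch and in line with the barb below it. I'll release the bar, raise the arm a little and look.

Emit:
send_rows:
  rows:
    - [[0, 0, 0, 0, 0, 0], [0, 0, 0, 0, 0, 0], [0, 0, 0, 0, 0, 0], [0, 0, 0, 0, 0, 0], [0, 0, 0, 0, 0, 0]]
  grip: 150

```text
clock: 6.9
eef_pos: [481.1, 106.4, 140.8]
tool_rot: [3.141, 0.0, -0.391]
force: [-0.0, -0.5, -0.4]
width: 35.0
gripper_force: 0.0
```

Emit:
send_rows:
  rows:
    - [[0, 0, -1, 0, 0, 0], [0, 0, -2.5, 0, 0, 0], [0, 0, -4, 0, 0, 0], [0, 0, -5, 0, 0, 0], [0, 0, -5, 0, 0, 0]]

```text
clock: 7.4
eef_pos: [482.2, 106.8, 192.5]
tool_rot: [-3.14, -0.002, -0.391]
force: [1.1, 0.3, -0.6]
width: 35.5
gripper_force: 0.0
```

Run:
```python
from h import *
d=ctrl.get_image("side");u,v=map(int,proj(d,(470,105,50)));x=d["pixels"][v-45:v+45,u-60:u+60,::-1];cv2.imwrite("pics/c3.png",cv2.resize(x,(720,540),interpolation=cv2.INTER_CUBIC))
```

```text
(no output)
```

View pics/c3.png

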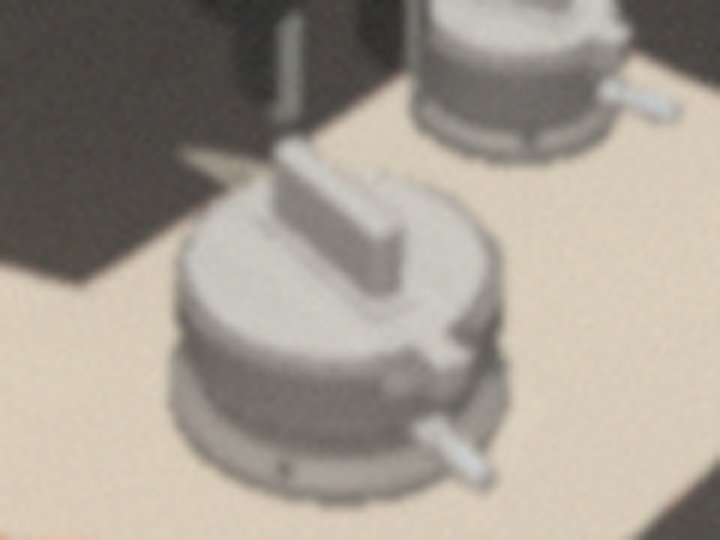

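The key has dropped from about row 335 to 355, and the lid looks level. I'll press lightly on the bar top with closed fingers, to make sure it's home and to check the bar top against its seated height of 86 mm.

Emit:
send_rows:
  rows:
    - [[0, 0, 0, 0, 0, 0], [0, 0, 0, 0, 0, 0], [0, 0, 0, 0, 0, 0], [0, 0, 0, 0, 0, 0], [0, 0, 0.8, 0, 0, 0], [0, 0, 1.6, 0, 0, 0], [0, 0, 2.2, 0, 0, 0], [0, 0, 2.6, 0, 0, 0], [0, 0, 2.8, 0, 0, 0], [0, 0, 2.8, 0, 0, 0]]
  grip: 255

```text
clock: 8.45
eef_pos: [481.2, 106.5, 162.6]
tool_rot: [3.141, 0.0, -0.391]
force: [-0.4, 0.2, 0.7]
width: 0.1
gripper_force: 0.0
```

Emit:
send_rows:
  rows:
    - [[0, 0, 0.1, 0, 0, 0], [0, 0, 0.2, 0, 0, 0], [0, 0, 0.3, 0, 0, 0], [0, 0, 0.3, 0, 0, 0]]

```text
clock: 8.85
eef_pos: [481.3, 106.6, 159.9]
tool_rot: [-3.142, -0.0, -0.391]
force: [0.1, -0.4, 0.1]
width: -0.0
gripper_force: 0.0
```

Emit:
send_rows:
  rows:
    - [[0, 0, 0.1, 0, 0, 0], [0, 0, 0.2, 0, 0, 0], [0, 0, 0.2, 0, 0, 0]]

```text
clock: 9.15
eef_pos: [481.5, 106.6, 158.7]
tool_rot: [-3.141, -0.0, -0.391]
force: [-1.9, -0.5, 8.7]
width: 0.1
gripper_force: 4.3
```

Contact came at TCP z of about 159, so the bar top is at 86 mm, the seated height. Backing away and taking a last look.

Emit:
send_rows:
  rows:
    - [[0, 0, -1, 0, 0, 0], [0, 0, -3, 0, 0, 0], [0, 0, -6, 0, 0, 0], [0, 0, -9, 0, 0, 0], [0, 0, -12, 0, 0, 0], [0, 0, -14, 0, 0, 0], [0, 0, -14.5, 0, 0, 0]]

```text
clock: 9.85
eef_pos: [482.4, 106.7, 305.5]
tool_rot: [-3.138, -0.004, -0.391]
force: [0.1, -0.5, 0.3]
width: 0.4
gripper_force: 0.0
```

Emit:
send_rows:
  rows:
    - [[1, 3, 0, 0, 0, 0], [2, 7, 0, 0, 0, 0], [3, 11, 0, 0, 0, 0], [4, 15, 0, 0, 0, 0], [4, 19, 0, 0, 0, 0], [4, 23, 0, 0, 0, 0], [4, 26, 0, 0, 0, 0], [4, 28, 0, 0, 0, 0], [4, 29, 0, 0, 0, 0], [4, 29, 0, 0, 0, 0]]

```text
clock: 10.85
eef_pos: [407.1, -177.5, 302.5]
tool_rot: [3.141, 0.001, -0.394]
force: [0.9, 0.1, -0.2]
width: -0.1
gripper_force: 0.0
```

Run:
```python
from h import *
ims=[]
for n in("top","side"):
    d=ctrl.get_image(n);u,v=map(int,proj(d,(470,105,50)));x=d["pixels"][v-38:v+38,u-38:u+38,::-1];ims.append(cv2.resize(x,(400,400),interpolation=cv2.INTER_CUBIC))
cv2.imwrite("pics/c4.png",np.hstack(ims));print(ctrl.read_state()["clock"])
```

```text
10.95
```

View pics/c4.png

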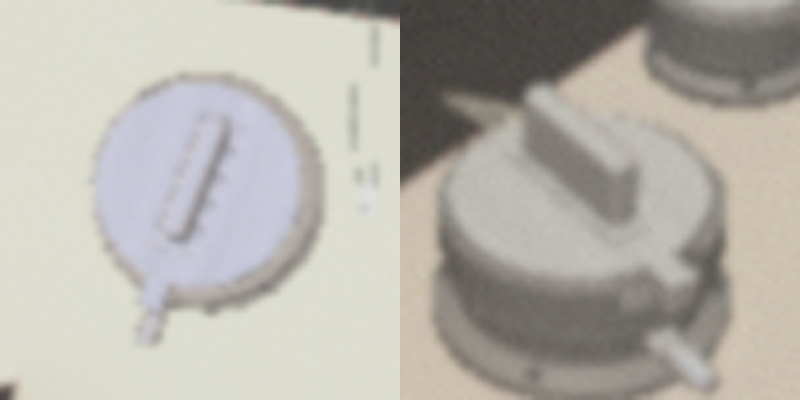

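The top view shows the key at (155,290) in line with the barb at (150,330). The side view shows the flange level on the rim with the key down in the notch. Handing in.

```bash
python3 -c "
from cell import ctrl
print(ctrl.finish_job())"
```

```text
the job is handed in; nothing more can be done
None
```

I turned the larger holder's lid about 42° clockwise on the rim; the key dropped into the notch above the barb, a light press found the bar top at its seated height of 86 mm, and I handed the job in at about 11 s with the arm clear.

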